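# Build the test-sieve stack on the sieve shaker

### The job

Get the sieve shaker ready for a grading run: build the stack of round test sieves upright on its plate. The closed collecting pan goes at the bottom inside the plate's locating ring, the finest mesh sits on the pan, the coarsest mesh is uppermost with the medium one between the two, and the lid closes the top; every part must sit fully home in the rim of the one below. Leave the glass beaker and the weighing dish where they are, and let go of everything at the end.

Things in the scene. Friction and masses are not known exactly. Their poses are not given: they have to be found in the camera images.
- pan_mid (a point): Collecting pan: plain round steel cup with a closed smooth floor and no skirt below; 60 mm outside diameter (61 over the rim bead), 45 mm high, open top of 54 mm inner diameter, 0.12 kg. Point: on its axis, 26 mm above its underside; z up. Grip across the outside.
- fine_mid (a point): Finest sieve: round steel frame, 60 mm outside (61 over the bead), 45 mm high, dense mesh (wires 3.4 mm apart), 0.12 kg. Its lowest 7 mm is a narrower tapered skirt (47 to 50 mm) that enters the 54 mm rim of the part below until the shoulder rests on it: each adds 38 mm. Point: on the axis 26 mm above the skirt's underside, half-way up the outer wall; z up. Grip across the outside.
- medium_mid (a point): Medium test sieve: same frame, skirt and point as the finest one, but with wires 8.6 mm apart.
- coarse_mid (a point): Coarsest test sieve: same frame, skirt and point as the finest one, but with wires 18 mm apart (only two to four wires each way, large square holes).
- lid_knob (a point): Lid: steel disc 60 mm in diameter, 6 mm thick, with the same 7 mm tapered skirt below (47 to 50 mm) and a black upright knob, 16 mm in diameter and 32 mm high, in the middle; 45 mm high overall, 0.08 kg. Point: on the axis in the knob, 34 mm above the skirt's underside and 11 mm below the knob's top; z up.
- shaker_seat (a point): Sieve shaker, fixed: square grey housing 130 x 130 mm, dial and switch on its front, with a round aluminium plate 108 mm in diameter on top. Point: centre of the plate's upper face, 55 mm above the bench; z up. Round it stands a locating ring, 65 mm inner and 73 mm outer diameter, 4 mm high; the pan stands flat on the plate inside this ring.
- beaker: Small glass beaker with nothing in it, 54 mm across and 69 mm high, standing among the parts; not to be disturbed. Origin at the centre of its underside.
- weighing_dish: Shallow glass weighing dish with white powder, 95 mm across, 13 mm high, behind the shaker; not to be disturbed. Origin at the centre of its underside.
Not all that is in view belongs to the job. What is shaped like the part that bears medium_mid but green is not meant. Leave any red or yellow look-alike of the part that bears lid_knob alone.

How it is judged:
At the end, for the whole second after the job is handed in: On the shaker plate, upright within 3 degrees, bottom to top: pan, fine, medium, coarse, lid; each within 7 mm of centred on the part (or plate) below and within 3 mm in height of fully home; at rest, released. Beaker and weighing dish moved less than 30 mm (horizontal distance between pan_mid and shaker_seat below 0.007 m and z of pan_mid in the frame of shaker_seat between 0.023 and 0.029 m and angle between each of pan_mid, fine_mid, medium_mid, coarse_mid, lid_knob's own z axis and vertical below 0.052 rad and linear speed of each of pan, fine, medium, coarse, lid below 0.02 m/s and horizontal distance between fine_mid and pan_mid below 0.007 m and z of fine_mid in the frame of pan_mid between 0.035 and 0.041 m and horizontal distance between medium_mid and fine_mid below 0.007 m and z of medium_mid in the frame of fine_mid between 0.035 and 0.041 m and horizontal distance between coarse_mid and medium_mid below 0.007 m and z of coarse_mid in the frame of medium_mid between 0.035 and 0.041 m and horizontal distance between lid_knob and coarse_mid below 0.007 m and z of lid_knob in the frame of coarse_mid between 0.043 and 0.049 m); the robot touches nothing.
It fails at once if the beaker is shifted or knocked over (distance of beaker from where it was at the start of the episode above 0.03 m or angle between beaker's own z axis and vertical above 0.5 rad).
It fails at once if the weighing dish is shifted (distance of weighing_dish from where it was at the start of the episode above 0.03 m).
It also fails if it takes over 112 s, if anything falls off the work surface, if the arm or the gripper's body presses on something with over 40 N, if the wrist force passes 120 N, or if a joint passes its speed limit or range.

### The arm

A 7-joint arm with a two-finger parallel gripper is mounted at the origin on a cart in front of the work surface, level with it; the furniture and walls round the work are solid. World frame = base frame: x ahead of the robot, y to its left, z up, the work surface at z = 0. Lengths are in m, angles in rad, forces in N, time in s.
With the tool pointing down it reaches from about 0.4 to 0.925 m from the base axis. Payload 5.6 kg.
Tool frame: the origin (TCP) lies at the very end of the fingers, on their centre line; the grasp point (between the pads) lies arm.hold_point_z behind it (arm.hold_point_z is the distance from the TCP to the grasp point, in m); x points along the fingers, z is the direction in which the jaws open and shut, and the axes are right-handed (so a half turn about x gives the same grasp; the last joint's range is limited). The gripper opens to 85 mm and grips with 20 to 120 N. Pads are 22 mm wide; open, the fingers measure 114 mm over their backs; the gripper's body (76 mm by 85 mm) begins 54 mm behind the grasp point. The pads swing forward as they close: fully open they stand 13 mm farther back than shut.
Start: joints at [-1.273, 0.468, -0.012, 1.603, 0.006, 1.071, -0.056], TCP at [0.217, 0.613, 0.231] pointing down, gripper open.
Joint ranges: [-2.53, 2.53], [-0.31, 2.02], [-1.57, 1.55], [0.28, 2.44], [-1.29, 4.43], [0.15, 1.84], [-2.92, 2.92]. Speed limits (rad/s): [2.57, 2.57, 3.14, 3.14, 3.14, 3.14, 3.14].

### API

Orientations are given as a unit quaternion [x, y, z, w].
In Python, from plant import state, imaging, hand_in, spotter, arm gives the robot as it stands.
- The arm moves only by the tool play_rows, never from a script. Its argument "rows" is a list of rows, each a list of 2 entries, a list of its own where there are three numbers: the shift along the tool's x, y, z in m, then the turn, a rotation vector about the tool's x, y, z in degrees. A call has 1 to 20 rows; each row is the pose to reach, as a shift and turn from the pose measured when the call began, along the tool's axes at that moment; what a row does not reach only later rows make up. A row lasts 1/8 s, in which the tool goes at most 62.5 mm and 10.7 degrees, less where a joint would pass 70% of its speed; a pose out of reach is approached as far as the arm can. A call with a gripper value outside its range is refused whole. "jaw" is the finger opening in m, from 0 to 0.0854, set as the call begins (left out, the last holds). The fingers move at their own pace and stop on an object; "grip_force" is the grip in N (left out, the last holds). Time passes only in rows, so rows that repeat a pose let the fingers close. It gives the time, the measured TCP pose, the force and the opening at its end, in the units of the state.
- state(): the state, without advancing time (a new reading comes with each control period).
- imaging.get_image(name): name is "scene" or "top" or "wrist"; returns a dict with "color" (480x640x3 uint8, red, green, blue), "z_map" (480x640 float32, m along the optical axis (not along the pixel's ray), 0 where there is no reading), "intrinsics" (3x3 intrinsics, pixels), "rvec" (rotation vector, rad) and "tvec" (3), from world to camera coordinates, as OpenCV has them. Camera axes: x right, y down, z forward; pixel columns grow to the right and rows downward; lengths in m; the calibration is good to about 2 mm. A picture is of the moment at which its call begins.
- hand_in(): hands the job in, once; it reports no verdict.
Trained networks look in the newest picture that a camera, given by its name, has taken for a name from the list of things; names that differ only in an ending like _2 or _b are one class to them, and where a whole thing is asked for, a point or a joint stands for the part that bears it (a point fixed in the world has none). Each returns a list of dicts, best first, with "score" (0 to 1); they miss things now and then, are a little off and sometimes report something else, mostly with a low value. They report only what shows in the picture. A call takes as long as a camera call. They do not tell look-alikes from the thing itself.
- spotter.recognise(thing, camera): "location" ([x, y, z] in m, in the coordinates of the camera as it stood for that picture, good to about 4 mm: the middle of the surface that is visible of it).
- spotter.masks_of(thing, camera): "mask" (480x640 bool, what is visible of it).
- spotter.place_of(thing, camera): "location" ([x, y, z] in m, in the coordinates of the camera as it stood for that picture, good to about 4 mm: a listed point, or the origin of a listed thing).
The state is a dict: "t": time; "qpos": joint angles; "qvel": joint speeds; "tau": joint torques, N m; "ee_pos": TCP position; "tcp_rot": TCP orientation; "wrist_force": force on the tool from outside, world axes, zero at the start; "moment": the same for the moment, N m; "grip_width": finger opening in m.
Only numpy, scipy, OpenCV 4.12 (cv2) and the standard library are available. Lean on these libraries where they do the work, as an engineer would, in place of code of your own. Each camera call takes 0.05 s, during which the arm holds its last target.

## Working session

There is one attempt and no reset: what is moved stays moved. The work goes in short steps, Python scripts to look and compute and a tool call to move; the robot and the scene stay as the last step left them, time stands still between calls to the robot, and variables do not carry over. Pictures are saved under pics/ and viewed, and the job is handed in when it is done.

Besides the shell and the picture viewer there is one more tool, called after ">>>" by a JSON object that holds its "method" and its "body", one argument or row to a line. play_rows: Moves the arm, as the interface text tells. Its arguments: {"type":"object","properties":{"rows":{"type":"array","items":{"type":"array"}},"jaw":{"type":"number"},"grip_force":{"type":"number"}},"required":["rows"]}

```bash
mkdir -p pics; ls; cat > h.py <<'E'
from plant import state, imaging, hand_in, spotter, arm
import numpy as np, cv2
from scipy.spatial.transform import Rotation as R
def grab(n,save=None):
    im=imaging.get_image(n)
    if save: cv2.imwrite('pics/'+save+'.png',im['color'][:,:,::-1])
    return im
def w(im,p):
    M=R.from_rotvec(np.ravel(im['rvec'])).as_matrix(); return M.T@(np.ravel(p)-np.ravel(im['tvec']))
def pc(im):
    K=im['intrinsics'];z=im['z_map'];v,u=np.mgrid[:480,:640]
    P=np.stack([(u-K[0,2])/K[0,0]*z,(v-K[1,2])/K[1,1]*z,z],-1)
    M=R.from_rotvec(np.ravel(im['rvec'])).as_matrix()
    W=(P-np.ravel(im['tvec']))@M; W[z==0]=np.nan; return W
E
python3 - <<'E'
from h import *
s=state();print({k:np.round(v,3) for k,v in s.items()},arm.hold_point_z)
for n in ['scene','top','wrist']:
    im=grab(n,n+'0'); print(n,w(im,[0,0,0]))
E
```

```text
pics
{'t': np.float64(0.0), 'qpos': array([-1.273,  0.468, -0.012,  1.604,  0.006,  1.071, -0.056]), 'qvel': array([ 0.001, -0.002, -0.   ,  0.001,  0.001, -0.   , -0.001]), 'tau': array([-0.0000e+00, -5.3237e+01,  2.1000e-02, -2.5132e+01,  1.1000e-02,
        7.0000e-03,  0.0000e+00]), 'ee_pos': array([0.217, 0.612, 0.23 ]), 'tcp_rot': array([-0.408,  0.578,  0.408,  0.577]), 'wrist_force': array([-0.525,  0.582,  0.148]), 'moment': array([0.033, 0.043, 0.016]), 'grip_width': np.float64(0.085)} 0.0187
scene [-0.26259587 -0.61962068  1.13866631]
top [ 0.22155624 -0.01364849  1.6607887 ]
wrist [0.14570867 0.63809799 0.37162304]
```

View pics/scene0.png

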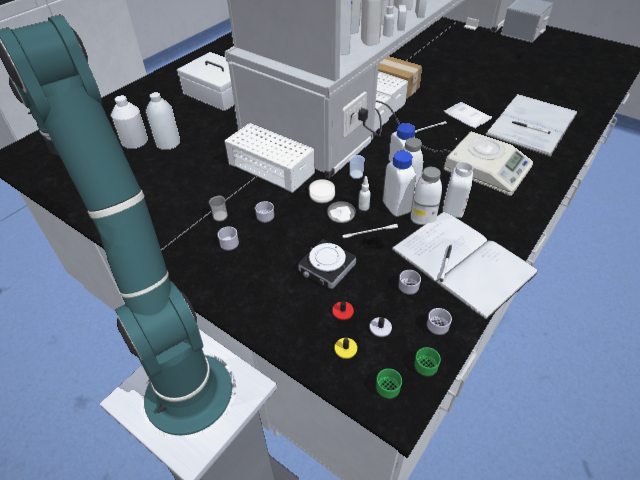

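View pics/top0.png

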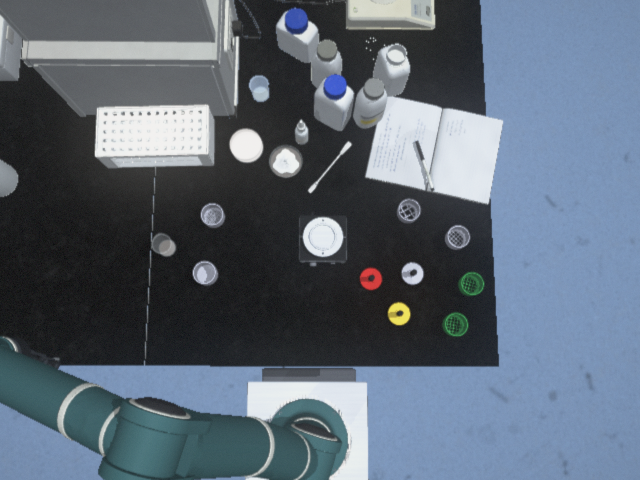

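View pics/wrist0.png

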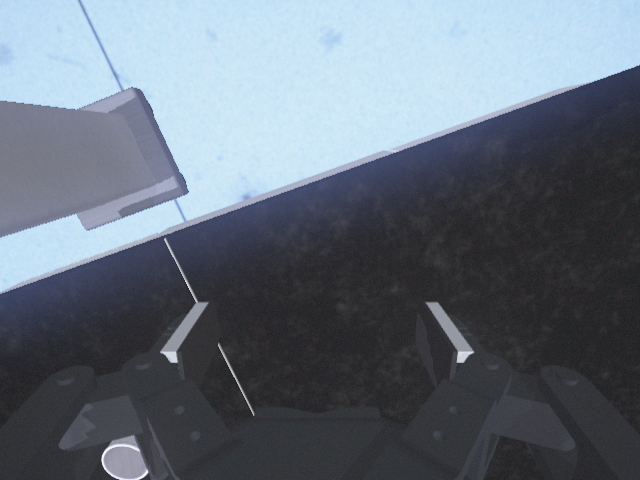

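```bash
python3 - <<'E'
from h import *
for n in ['top','scene']:
    im=grab(n)
    K=im['intrinsics']
    for t in ['pan_mid','fine_mid','medium_mid','coarse_mid','lid_knob','shaker_seat','beaker','weighing_dish']:
        for d in spotter.place_of(t,n):
            p=np.array(d['location']);uv=K@p;uv=uv/uv[2]
            print(n,t,round(d['score'],2),np.round(w(im,p),3),np.round(uv[:2]))
E
```

```text
top pan_mid 0.95 [0.441 0.277 0.022] [205. 272.]
top fine_mid 0.78 [0.597 0.26  0.03 ] [213. 216.]
top medium_mid 0.83 [ 0.304 -0.398  0.024] [455. 324.]
top medium_mid 0.6 [ 0.544 -0.41   0.027] [457. 236.]
top medium_mid 0.54 [ 0.413 -0.445  0.02 ] [471. 284.]
top coarse_mid 0.71 [ 0.614 -0.281  0.029] [409. 211.]
top coarse_mid 0.68 [0.439 0.275 0.023] [205. 273.]
top lid_knob 0.84 [ 0.445 -0.287  0.035] [413. 271.]
top lid_knob 0.73 [ 0.34  -0.248  0.037] [400. 310.]
top lid_knob 0.69 [ 0.431 -0.171  0.037] [371. 276.]
top shaker_seat 0.95 [ 0.541 -0.044  0.056] [323. 234.]
top beaker 0.71 [ 0.51   0.383 -0.005] [169. 249.]
top weighing_dish 0.76 [ 0.761  0.063 -0.002] [286. 162.]
scene medium_mid 0.95 [ 0.539 -0.407  0.031] [439. 319.]
scene medium_mid 0.77 [ 0.303 -0.392  0.027] [388. 382.]
scene medium_mid 0.74 [ 0.41  -0.445  0.031] [429. 361.]
scene coarse_mid 0.67 [ 0.612 -0.278  0.025] [410. 282.]
scene lid_knob 0.6 [ 0.44  -0.286  0.033] [381. 322.]
scene lid_knob 0.6 [ 0.422 -0.169  0.035] [341. 305.]
scene lid_knob 0.54 [ 0.331 -0.246  0.038] [346. 342.]
scene shaker_seat 0.97 [ 0.534 -0.043  0.054] [328. 256.]
scene beaker 0.63 [0.51 0.39 0.  ] [220. 216.]
scene beaker 0.48 [0.595 0.264 0.025] [264. 211.]
scene weighing_dish 0.72 [ 0.758  0.061 -0.   ] [342. 214.]
```

```bash
cat >> h.py <<'E'
from scipy.optimize import least_squares
def fitc(P,zlo,zhi,c,rad,r0):
    m=(P[...,2]>zlo)&(P[...,2]<zhi)&(np.hypot(P[...,0]-c[0],P[...,1]-c[1])<rad)
    q=P[m][:,:2]
    if len(q)<8: return None,len(q)
    f=lambda x:np.clip(np.hypot(q[:,0]-x[0],q[:,1]-x[1])-r0,-.02,.02)
    s=least_squares(f,c,loss='soft_l1',f_scale=.002)
    return s.x,len(q),np.sqrt(np.mean(s.fun**2)),np.median(P[m][:,2])
E
python3 - <<'E'
from h import *
im=grab('top');P=pc(im)
for n,c in dict(pan=(.441,.277),fine=(.597,.26),med=(.541,-.408),coarse=(.613,-.28)).items():
    for z in ((.038,.055),):
        print(n,fitc(P,*z,c,.04,.0288))
lid=(.443,-.287)
m=(np.hypot(P[...,0]-lid[0],P[...,1]-lid[1])<.04)
for lo,hi in((.005,.02),(.035,.06)):
    q=P[m&(P[...,2]>lo)&(P[...,2]<hi)];print('lid',len(q),q.mean(0),(q.max(0)+q.min(0))/2)
m=(np.hypot(P[...,0]-.538,P[...,1]+.044)<.06)&(P[...,2]>.05)
q=P[m];print('plate',len(q),q.mean(0),(q.max(0)+q.min(0))/2,np.ptp(q,axis=0))
c=im['color'][:,:,::-1]
a=cv2.resize(c[180:300,130:250],(400,400),interpolation=cv2.INTER_CUBIC)
b=cv2.resize(c[190:310,370:490],(400,400),interpolation=cv2.INTER_CUBIC)
cv2.imwrite('pics/z1.png',np.hstack([a,b]))
E
```

```text
pan (array([0.43773122, 0.27525793]), 97, np.float64(0.0012080230213683874), np.float64(0.04356305048996387))
fine (array([0.59727988, 0.26009207]), 95, np.float64(0.0014095273340260688), np.float64(0.043718743031383026))
med (array([ 0.53935631, -0.40914189]), 107, np.float64(0.0014620291116169055), np.float64(0.04446425144316681))
coarse (array([ 0.61284981, -0.27754339]), 102, np.float64(0.001422512523918958), np.float64(0.0441310928460332))
lid 340 [ 0.44148928 -0.28632082  0.01216298] [ 0.44287521 -0.28922921  0.01242688]
lid 29 [ 0.44243049 -0.28678768  0.043038  ] [ 0.44193602 -0.28653193  0.04277846]
plate 1103 [ 0.53430137 -0.04167779  0.05566537] [ 0.5343259  -0.04412534  0.05818487] [0.10574663 0.11596176 0.01635295]
```

View pics/z1.png

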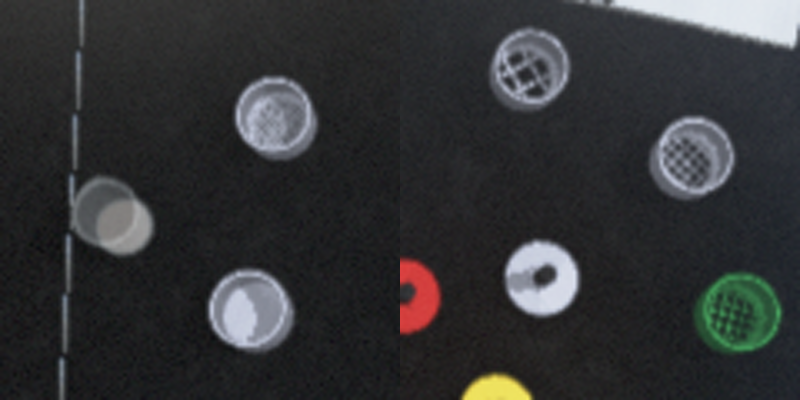

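```bash
cat >> h.py <<'E'
def tool(): 
    s=state(); return np.array(s['ee_pos']),R.from_quat(s['tcp_rot']).as_matrix(),s
def go(tgt,zdir=None):
    p,M,s=tool(); d=M.T@(np.array(tgt)-p)
    print('t',round(float(s['t']),2),'pos',np.round(p,4),'x',np.round(M[:,0],3),'z',np.round(M[:,2],3),'grip',round(float(s['grip_width']),4),'F',np.round(s['wrist_force'],1))
    print('shift mm',np.round(d*1000,1))
    if zdir is not None:
        z=np.array(list(zdir)+[0.]);z/=np.linalg.norm(z)
        if z@M[:,2]<0: z=-z
        x=np.array([0,0,-1.]);T=np.stack([x,np.cross(z,x),z],1)
        print('turn deg',np.round(np.degrees(R.from_matrix(M.T@T).as_rotvec()),2))
E
python3 - <<'E'
from h import *
im=grab('top');P=pc(im)
for r0 in (.0345,):print(fitc(P,.0575,.0635,(.535,-.043),.045,r0))
print(fitc(P,.053,.058,(.535,-.043),.06,.05))
K=im['intrinsics'];print(K[0,0])
c=im['color'][:,:,::-1]
cv2.imwrite('pics/z2.png',cv2.resize(c[200:275,285:360],(600,600),interpolation=cv2.INTER_CUBIC))
go((.438,.275,.2),(0,1)); print(P[175:200,370:410:10,2])
W=R.from_rotvec(np.ravel(grab('wrist')['rvec'])).as_matrix();print(W)
E
```

```text
(array([ 0.53427402, -0.04243996]), 193, np.float64(0.00970288184259117), np.float64(0.0592568173853729))
(array([ 0.53381886, -0.04199713]), 607, np.float64(0.013836598461552907), np.float64(0.055378146548832316))
608.0747782536342
t 1.15 pos [0.2173 0.6126 0.2313] x [ 0.  0. -1.] z [0.334 0.942 0.   ] grip 0.0856 F [-0.6 -0.1 -0. ]
shift mm [  31.3 -320.9 -244.4]
turn deg [-19.53   0.     0.  ]
[[ 9.99112134e-03  1.33047945e-02  1.05499734e-02  1.29725415e-02]
 [ 9.71774883e-03  1.38629718e-02  1.48952297e-02  1.25469222e-02]
 [ 1.10071177e-02  1.11726445e-02  8.78637716e-03  9.86631776e-03]
 [ 7.04016028e-03  1.10424683e-02  8.03068075e-03  1.78491780e-02]
 [ 4.74372292e-03  1.25702584e-02  1.23955810e-02  1.06331848e-02]
 [ 4.01459579e-03  1.24496161e-02  8.35063503e-03  9.32805172e-03]
 [ 4.61587617e-03  6.62152715e-03  1.02364230e-02  8.53557403e-03]
 [ 1.85406296e-03 -6.65344260e-03  2.13276339e-03  4.21262610e-03]
 [ 5.22236818e-03 -7.13170574e-03  5.69507541e-03  1.22823433e-02]
 [ 2.46747675e-03 -3.26060099e-03 -5.91503419e-03  1.56520370e-02]
 [ 7.01520009e-05 -1.65160077e
[... 429 characters left out ...]
6424e-03]
 [-2.13425607e-03 -5.85454627e-04 -1.35424931e-03 -5.15018123e-03]
 [ 1.46549661e-03  7.40426006e-04  3.07424202e-03 -1.06337403e-03]
 [-1.09767093e-03 -2.72163982e-03 -1.11040117e-02  3.18657530e-03]
 [ 1.56074638e-03 -3.66280538e-03 -8.02978735e-03  9.43981020e-03]
 [-6.32862918e-03  8.18781296e-04  2.57908736e-03  2.51746190e-04]
 [ 2.16006121e-04  6.52489194e-03 -8.23298292e-03 -3.31982824e-03]
 [ 1.69176564e-03  4.67906070e-03 -6.99483812e-03  7.09136966e-03]
 [ 3.51272795e-04  1.19039836e-03  3.18666123e-03 -3.56892260e-03]]
[[ 3.35548116e-01  9.42023004e-01  3.47550766e-04]
 [ 9.00088832e-01 -3.20719994e-01  2.94921649e-01]
 [ 2.77934445e-01 -9.86475773e-02 -9.55521376e-01]]
```

View pics/z2.png

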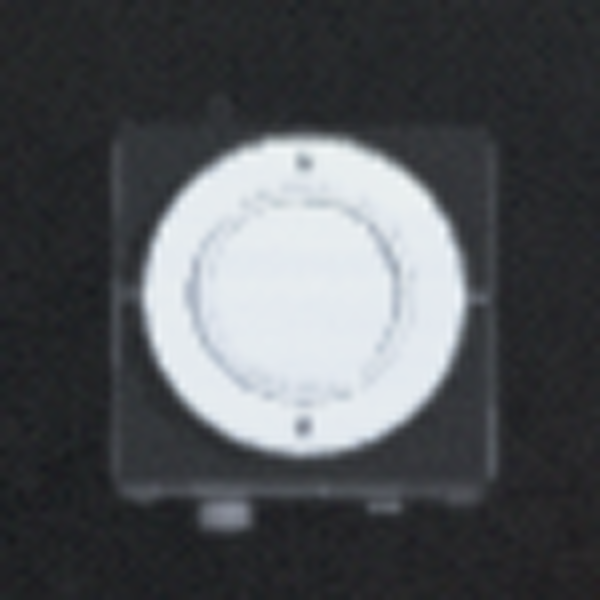

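>>> {"method": "play_rows", "body": {
  "rows": [
    [[0.091, -0.321, -0.244], [-19.53, 0, 0]],
    [[0.091, -0.321, -0.244], [-19.53, 0, 0]],
    [[0.091, -0.321, -0.244], [-19.53, 0, 0]],
    [[0.091, -0.321, -0.244], [-19.53, 0, 0]],
    [[0.091, -0.321, -0.244], [-19.53, 0, 0]],
    [[0.091, -0.321, -0.244], [-19.53, 0, 0]],
    [[0.091, -0.321, -0.244], [-19.53, 0, 0]],
    [[0.091, -0.321, -0.244], [-19.53, 0, 0]],
    [[0.091, -0.321, -0.244], [-19.53, 0, 0]],
    [[0.091, -0.321, -0.244], [-19.53, 0, 0]]
  ],
  "jaw": 0.085,
  "grip_force": 40
}}

```text
t: 2.45
ee_pos: [0.4376, 0.277, 0.1406]
tcp_rot: [-0.501, 0.499, 0.501, 0.5]
wrist_force: [-0.2, 0.7, 0.6]
grip_width: 0.0847
```

```bash
python3 - <<'E'
from h import *
im=grab('wrist','w1');P=pc(im)
print(fitc(P,.035,.055,(.438,.275),.04,.0288))
go((.438,.275,.008),(0,1))
np.save('w1.npy',P)
E
```

```text
(array([0.43490572, 0.27757834]), 1477, np.float64(0.0010849526308767158), np.float64(0.043047066163337394))
t 2.5 pos [0.4376 0.2768 0.1406] x [ 0.     0.001 -1.   ] z [-0.003  1.     0.001] grip 0.0849 F [-0.7  0.1  0.5]
shift mm [132.6  -0.3  -2. ]
turn deg [0.15 0.05 0.02]
```

View pics/w1.png

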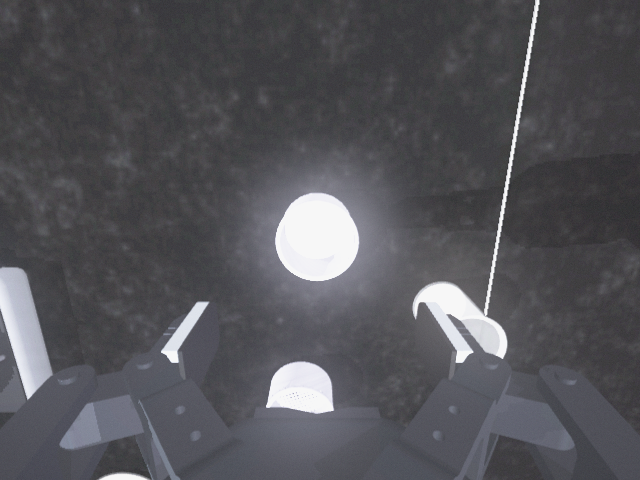

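>>> {"method": "play_rows", "body": {
  "rows": [
    [[0.05, 0.001, -0.001], [0.15, 0.05, 0]],
    [[0.095, 0.001, -0.001], [0.15, 0.05, 0]],
    [[0.12, 0.001, -0.001], [0.15, 0.05, 0]],
    [[0.132, 0.001, -0.001], [0.15, 0.05, 0]],
    [[0.132, 0.001, -0.001], [0.15, 0.05, 0]]
  ]
}}

```text
t: 3.12
ee_pos: [0.4363, 0.2764, 0.0084]
tcp_rot: [-0.5, 0.5, 0.5, 0.5]
wrist_force: [-0.7, -0.6, 0.5]
grip_width: 0.0852
```

>>> {"method": "play_rows", "body": {
  "rows": [
    [[0, 0, 0], [0, 0, 0]],
    [[0, 0, 0], [0, 0, 0]],
    [[0, 0, 0], [0, 0, 0]],
    [[0, 0, 0], [0, 0, 0]],
    [[0, 0, 0], [0, 0, 0]],
    [[0, 0, 0], [0, 0, 0]],
    [[0, 0, 0], [0, 0, 0]]
  ],
  "jaw": 0.05
}}

```text
t: 4.0
ee_pos: [0.437, 0.2772, 0.0097]
tcp_rot: [-0.5, 0.499, 0.5, 0.5]
wrist_force: [-0.8, -0.0, 6.3]
grip_width: 0.059
```

```bash
python3 - <<'E'
from h import *
go((.534,-.0425,.2),(0,1))
E
```

```text
t 4.0 pos [0.437  0.2772 0.0097] x [ 0.001  0.001 -1.   ] z [-0.001  1.     0.001] grip 0.059 F [-0.8 -0.   6.3]
shift mm [-190.5  -96.9 -319.6]
turn deg [0.07 0.07 0.08]
```

>>> {"method": "play_rows", "body": {
  "rows": [
    [[-0.03, 0, 0], [0, 0, 0]],
    [[-0.08, -0.01, -0.03], [0, 0, 0]],
    [[-0.12, -0.03, -0.08], [0, 0, 0]],
    [[-0.16, -0.05, -0.14], [0, 0, 0]],
    [[-0.19, -0.07, -0.19], [0, 0, 0]],
    [[-0.19, -0.08, -0.24], [0, 0, 0]],
    [[-0.19, -0.09, -0.28], [0, 0, 0]],
    [[-0.19, -0.097, -0.305], [0.07, 0.07, 0.08]],
    [[-0.19, -0.097, -0.32], [0.07, 0.07, 0.08]],
    [[-0.19, -0.097, -0.32], [0.07, 0.07, 0.08]],
    [[-0.19, -0.097, -0.32], [0.07, 0.07, 0.08]]
  ]
}}

```text
t: 5.38
ee_pos: [0.5339, -0.0414, 0.1994]
tcp_rot: [-0.5, 0.499, 0.501, 0.5]
wrist_force: [0.5, 0.1, -0.6]
grip_width: 0.0594
```

```bash
python3 - <<'E'
from h import *
im=grab('wrist','w2');P=pc(im)
p,M,s=tool()
print('pan in hand',fitc(P,p[2]+.03,p[2]+.045,p[:2],.04,.0288))
print('ring',fitc(P,.0575,.0635,(.534,-.0425),.042,.0345))
q=P[np.hypot(P[...,0]-.534,P[...,1]+.0425)<.08];q=q[(q[:,2]>.05)&(q[:,2]<.065)];print((q.max(0)+q.min(0))/2,np.ptp(q,axis=0))
go((.534,-.0425,.064),(0,1))
np.save('w2.npy',P)
E
```

```text
pan in hand (array([ 0.53123466, -0.04092184]), 7016, np.float64(0.002497355235660202), np.float64(0.23307837056848285))
ring (array([ 0.53265143, -0.03967634]), 443, np.float64(0.0009998504289157725), np.float64(0.05802950136038681))
[ 0.5213125  -0.03981121  0.05495187] [0.08443253 0.12421081 0.0097735 ]
t 5.42 pos [ 0.5339 -0.0413  0.1994] x [-0.     0.001 -1.   ] z [-0.002  1.     0.001] grip 0.0594 F [-0.4  0.1 -1. ]
shift mm [ 1.354e+02 -1.000e-01 -1.300e+00]
turn deg [ 0.13  0.04 -0.01]
```

View pics/w2.png

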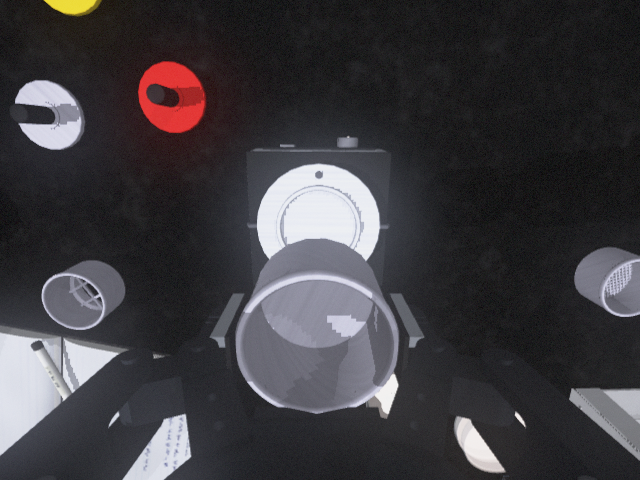

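```bash
cat >> h.py <<'E'
def circ_edge(im,c,z,r,angs,band=.006,sign=None,dbg=False):
    """refine circle centre (world, horizontal circle at height z radius r) from radial intensity gradient; angs in deg world"""
    M=R.from_rotvec(np.ravel(im['rvec'])).as_matrix();t=np.ravel(im['tvec']);K=im['intrinsics']
    g=cv2.GaussianBlur(cv2.cvtColor(im['color'],cv2.COLOR_RGB2GRAY).astype(np.float32),(0,0),0.8)
    c=np.array(c,float);rr=np.arange(-band,band,.0002)
    for it in range(4):
        pts=[]
        for a in np.radians(angs):
            X=np.stack([c[0]+(r+rr)*np.cos(a),c[1]+(r+rr)*np.sin(a),0*rr+z],1)
            q=(X@M.T+t)@K.T;q=q[:,:2]/q[:,2:]
            v=cv2.remap(g,q[:,:1].astype(np.float32),q[:,1:].astype(np.float32),cv2.INTER_LINEAR).ravel()
            d=np.gradient(v); 
            if sign: d=d*sign
            else: d=abs(d)
            k=d.argmax()
            if d[k]>0.3: pts.append(X[k,:2])
        pts=np.array(pts)
        s=least_squares(lambda x:np.hypot(pts[:,0]-x[0],pts[:,1]-x[1])-x[2],[*c,r],loss='soft_l1',f_scale=.0005)
        c=s.x[:2]
    return np.round(c,4),round(s.x[2],4),len(pts),np.round(np.sqrt(np.median(s.fun**2)),5)
E
python3 - <<'E'
from h import *
im=grab('wrist');p,M,s=tool()
# image up = -x world ; plate visible at -x side
print('plate',circ_edge(im,(.533,-.04),.055,.054,range(100,262,3),.008,-1))
print('ring',circ_edge(im,(.533,-.04),.059,.0365,range(125,236,3),.003))
for dz in(.0345,.0353,.036): print('pan',circ_edge(im,(p[0]-.0025,p[1]+.0004),p[2]+dz,.0305,range(0,360,5),.004,-1), circ_edge(im,(p[0]-.0025,p[1]+.0004),p[2]+dz,.0270,range(0,360,5),.002,1))
it=grab('top'); print('top plate',circ_edge(it,(.534,-.0425),.055,.054,range(140,220,3),.008,-1))
E
```

```text
plate (array([ 0.5319, -0.0396]), np.float64(0.0533), 54, np.float64(0.00011))
ring (array([ 0.5277, -0.0389]), np.float64(0.0495), 34, np.float64(0.00011))
pan (array([ 0.5316, -0.0407]), np.float64(0.0297), 70, np.float64(0.0004)) (array([ 0.5318, -0.0407]), np.float64(0.0277), 72, np.float64(0.00011))
pan (array([ 0.531 , -0.0408]), np.float64(0.0295), 70, np.float64(0.00041)) (array([ 0.5312, -0.0407]), np.float64(0.0275), 72, np.float64(0.00012))
pan (array([ 0.5305, -0.0408]), np.float64(0.0293), 70, np.float64(0.00042)) (array([ 0.5307, -0.0407]), np.float64(0.0273), 72, np.float64(0.00013))Traceback (most recent call last):
  File "<stdin>", line 7, in <module>
  File "h.py", line 51, in circ_edge
    s=least_squares(lambda x:np.hypot(pts[:,0]-x[0],pts[:,1]-x[1])-x[2],[*c,r],loss='soft_l1',f_scale=.0005)
    return func(*args, **kwargs)
    vector_fun = VectorFunction(
        fun_wrapped,
    ...<6 lines>...
        workers=workers
    )
    self._update_fun()
    ~~~~~~~~~~~~~~~~^^
    self.f = self.fun_wrapped(xp_copy(self.x))
             ~~~~~~~~~~~~~~~~^^^^^^^^^^^^^^^^^
    return np.atleast_1d(self.fun(x))
                         ~~~~~~~~^^^
    return self.f(x, *self.args, **self.kwargs)
           ~~~~~~^^^^^^^^^^^^^^^^^^^^^^^^^^^^^^
  File "h.py", line 51, in <lambda>
    s=least_squares(lambda x:np.hypot(pts[:,0]-x[0],pts[:,1]-x[1])-x[2],[*c,r],loss='soft_l1',f_scale=.0005)
                                      ~~~^^^^^
IndexError: too many indices for array: array is 1-dimensional, but 2 were indexed
```

>>> {"method": "play_rows", "body": {
  "rows": [
    [[0.04, -0.0008, 0.0011], [0.13, 0.04, 0]],
    [[0.085, -0.0008, 0.0011], [0.13, 0.04, 0]],
    [[0.112, -0.0008, 0.0011], [0.13, 0.04, 0]],
    [[0.125, -0.0008, 0.0011], [0.13, 0.04, 0]],
    [[0.13, -0.0008, 0.0011], [0.13, 0.04, 0]],
    [[0.133, -0.0008, 0.0011], [0.13, 0.04, 0]],
    [[0.1355, -0.0008, 0.0011], [0.13, 0.04, 0]],
    [[0.1355, -0.0008, 0.0011], [0.13, 0.04, 0]]
  ]
}}

```text
t: 6.52
ee_pos: [0.5356, -0.0404, 0.0648]
tcp_rot: [-0.5, 0.5, 0.499, 0.5]
wrist_force: [0.6, 0.1, 2.4]
grip_width: 0.0592
```

>>> {"method": "play_rows", "body": {
  "rows": [
    [[0, 0, 0], [0, 0, 0]],
    [[0, 0, 0], [0, 0, 0]],
    [[0, 0, 0], [0, 0, 0]],
    [[0, 0, 0], [0, 0, 0]],
    [[-0.02, 0, 0], [0, 0, 0]],
    [[-0.06, 0, 0], [0, 0, 0]],
    [[-0.1, 0, 0.02], [0, 0, 0]],
    [[-0.12, -0.02, 0.06], [0, 0, 0]],
    [[-0.12, -0.04, 0.12], [0, 0, 0]],
    [[-0.11, -0.063, 0.18], [0, 0, 0]],
    [[-0.1, -0.063, 0.24], [0, 0, 0]],
    [[-0.085, -0.063, 0.28], [0, 0, 0]],
    [[-0.075, -0.063, 0.302], [0, 0, 0]],
    [[-0.075, -0.063, 0.302], [0, 0, 0]],
    [[-0.075, -0.063, 0.302], [0, 0, 0]]
  ],
  "jaw": 0.085
}}

```text
t: 8.4
ee_pos: [0.5994, 0.2588, 0.1403]
tcp_rot: [-0.5, 0.501, 0.498, 0.501]
wrist_force: [0.5, 0.7, 0.7]
grip_width: 0.0845
```

```bash
python3 - <<'E'
from h import *
im=grab('wrist','w3');P=pc(im)
r=fitc(P,.035,.055,(.597,.262),.04,.0288);print(r)
print(circ_edge(im,r[0],.045,.0305,range(0,360,5),.004,-1))
it=grab('top','t3');T=pc(it)
print('pan top',fitc(T,.092,.108,(.535,-.042),.04,.0288))
go((r[0][0]+.0021,r[0][1]-.0004,.0085),(0,1))
E
```

```text
(array([0.59472115, 0.26248102]), 1497, np.float64(0.0011054987666742854), np.float64(0.04303321662498897))
(array([0.5935, 0.2625]), np.float64(0.0311), 72, np.float64(0.00062))
pan top (array([ 0.53633109, -0.04152757]), 106, np.float64(0.001266272080015545), np.float64(0.09834719232437411))
t 8.5 pos [0.5996 0.2589 0.1407] x [ 0.003 -0.001 -1.   ] z [ 0.004  1.    -0.001] grip 0.085 F [-0.3 -0.   0.9]
shift mm [132.2   3.2   3.2]
turn deg [-0.22 -0.05  0.17]
```

View pics/w3.png

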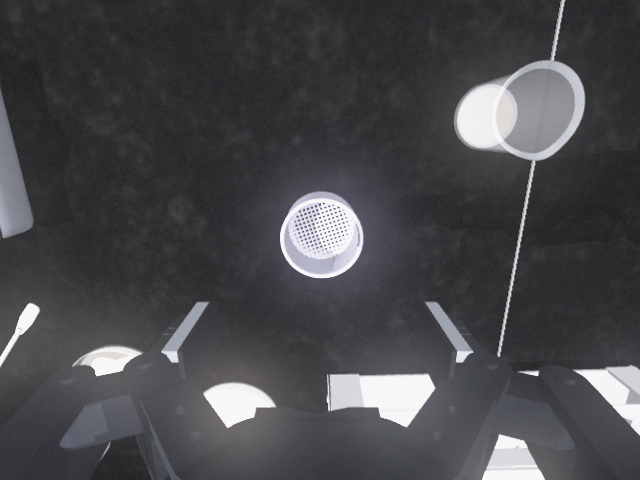

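View pics/t3.png

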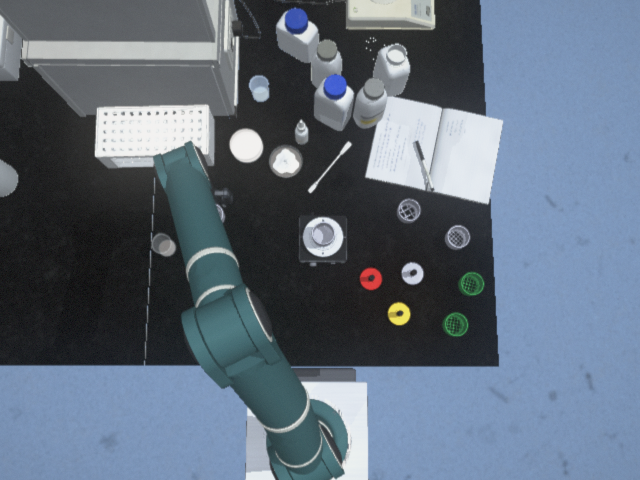

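>>> {"method": "play_rows", "body": {
  "rows": [
    [[0.05, 0.003, 0.003], [-0.22, -0.05, 0.17]],
    [[0.095, 0.003, 0.003], [-0.22, -0.05, 0.17]],
    [[0.12, 0.003, 0.003], [-0.22, -0.05, 0.17]],
    [[0.132, 0.003, 0.003], [-0.22, -0.05, 0.17]],
    [[0.132, 0.003, 0.003], [-0.22, -0.05, 0.17]]
  ]
}}

```text
t: 9.12
ee_pos: [0.5974, 0.2609, 0.0088]
tcp_rot: [-0.5, 0.5, 0.5, 0.5]
wrist_force: [0.5, 0.1, 0.4]
grip_width: 0.0853
```

>>> {"method": "play_rows", "body": {
  "rows": [
    [[0, 0, 0], [0, 0, 0]],
    [[0, 0, 0], [0, 0, 0]],
    [[0, 0, 0], [0, 0, 0]],
    [[0, 0, 0], [0, 0, 0]],
    [[0, 0, 0], [0, 0, 0]],
    [[0, 0, 0], [0, 0, 0]],
    [[0, 0, 0], [0, 0, 0]]
  ],
  "jaw": 0.05
}}

```text
t: 10.0
ee_pos: [0.5987, 0.2612, 0.0108]
tcp_rot: [-0.5, 0.499, 0.499, 0.501]
wrist_force: [-0.5, -1.5, 5.4]
grip_width: 0.0595
```

```bash
python3 - <<'E'
from h import *
go((.535,-.0402,.19),(0,1))
E
```

```text
t 10.0 pos [0.5987 0.2612 0.0108] x [ 0.003  0.001 -1.   ] z [0.001 1.    0.001] grip 0.0595 F [-0.5 -1.5  5.4]
shift mm [-179.6   62.8 -301.4]
turn deg [-0.08  0.04  0.17]
```

>>> {"method": "play_rows", "body": {
  "rows": [
    [[-0.03, 0, 0], [0, 0, 0]],
    [[-0.08, 0.01, -0.02], [0, 0, 0]],
    [[-0.13, 0.02, -0.06], [0, 0, 0]],
    [[-0.17, 0.03, -0.11], [0, 0, 0]],
    [[-0.18, 0.04, -0.17], [0, 0, 0]],
    [[-0.18, 0.05, -0.22], [0, 0, 0]],
    [[-0.18, 0.063, -0.27], [0, 0, 0]],
    [[-0.18, 0.063, -0.295], [-0.08, 0.04, 0.17]],
    [[-0.18, 0.063, -0.301], [-0.08, 0.04, 0.17]],
    [[-0.18, 0.063, -0.301], [-0.08, 0.04, 0.17]],
    [[-0.18, 0.063, -0.301], [-0.08, 0.04, 0.17]]
  ]
}}

```text
t: 11.38
ee_pos: [0.535, -0.038, 0.1903]
tcp_rot: [-0.5, 0.499, 0.501, 0.5]
wrist_force: [0.2, 0.6, -1.9]
grip_width: 0.0596
```

```bash
cat > look.py <<'E'
from h import *
import sys
name,zr,zt=sys.argv[1],float(sys.argv[2]),float(sys.argv[3]) # rim height below, final tcp z
im=grab('wrist',name);P=pc(im);p,M,s=tool()
top=p[2]+.0345
print('held',circ_edge(im,(p[0]-.0025,p[1]+.0004),top,.0305,range(0,360,5),.004,-1), circ_edge(im,(p[0]-.0025,p[1]+.0004),top,.0270,range(0,360,5),.002,1))
print('below',circ_edge(im,(.5330,-.0398),zr,.0305,range(95,266,3),.005,-1),fitc(P,zr-.005,zr+.01,(.533,-.04),.036,.0288))
go((.535,-.0402,zt),(0,1))
E
python3 look.py w4 .1 .11
```

```text
held (array([ 0.5304, -0.0375]), np.float64(0.0296), 71, np.float64(0.00026)) (array([ 0.5306, -0.0375]), np.float64(0.0276), 72, np.float64(4e-05))
below (array([ 0.5329, -0.0399]), np.float64(0.0294), 57, np.float64(0.00012)) (array([ 0.53392902, -0.03987781]), 778, np.float64(0.0010515574301062569), np.float64(0.0983480598705744))
t 11.43 pos [ 0.5349 -0.0382  0.1903] x [-0.     0.001 -1.   ] z [-0.003  1.     0.001] grip 0.0598 F [ 0.  -0.3 -1.5]
shift mm [80.3 -0.1 -2.1]
turn deg [ 0.14  0.03 -0.01]
```

View pics/w4.png

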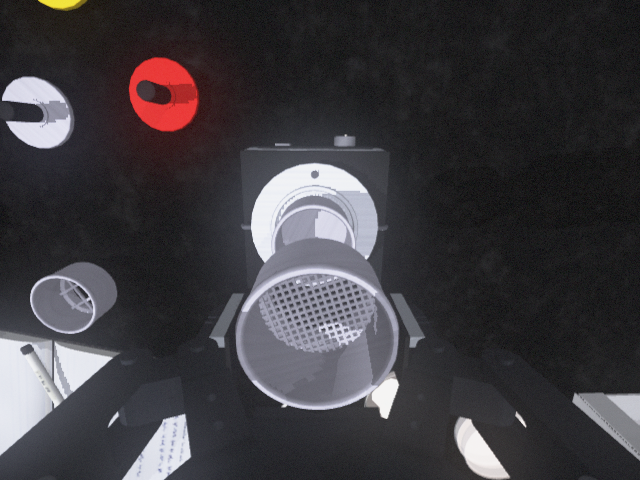

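>>> {"method": "play_rows", "body": {
  "rows": [
    [[0.03, -0.0026, -0.0024], [0.14, 0.03, 0]],
    [[0.06, -0.0026, -0.0024], [0.14, 0.03, 0]],
    [[0.073, -0.0026, -0.0024], [0.14, 0.03, 0]],
    [[0.077, -0.0026, -0.0024], [0.14, 0.03, 0]],
    [[0.08, -0.0026, -0.0024], [0.14, 0.03, 0]],
    [[0.083, -0.0026, -0.0024], [0.14, 0.03, 0]],
    [[0.086, -0.0026, -0.0024], [0.14, 0.03, 0]],
    [[0.087, -0.0026, -0.0024], [0.14, 0.03, 0]]
  ]
}}

```text
t: 12.42
ee_pos: [0.5377, -0.0405, 0.1037]
tcp_rot: [-0.5, 0.5, 0.5, 0.5]
wrist_force: [-4.1, 0.2, 7.8]
grip_width: 0.0596
```

>>> {"method": "play_rows", "body": {
  "rows": [
    [[0, 0, 0], [0, 0, 0]],
    [[0, 0, 0], [0, 0, 0]],
    [[0, 0, 0], [0, 0, 0]],
    [[0, 0, 0], [0, 0, 0]],
    [[-0.02, 0, 0], [0, 0, 0]],
    [[-0.06, 0, 0], [0, 0, 0]],
    [[-0.1, 0, -0.02], [0, 0, 0]],
    [[-0.12, 0, -0.06], [0, 0, 0]],
    [[-0.12, 0, -0.12], [0, 0, 0]],
    [[-0.11, 0, -0.18], [0, 0, 0]],
    [[-0.1, 0, -0.24], [0, 0, 0]],
    [[-0.08, -0.002, -0.3], [0, 0, 0]],
    [[-0.05, -0.002, -0.345], [0, 0, 0]],
    [[-0.037, -0.002, -0.366], [0, 0, 0]],
    [[-0.037, -0.002, -0.366], [0, 0, 0]],
    [[-0.037, -0.002, -0.366], [0, 0, 0]]
  ],
  "jaw": 0.085
}}

```text
t: 14.42
ee_pos: [0.5411, -0.4044, 0.1416]
tcp_rot: [0.501, -0.499, -0.501, -0.5]
wrist_force: [-1.0, 0.5, 0.6]
grip_width: 0.0851
```

```bash
cat > pick.py <<'E'
from h import *
import sys
name,x,y,zr=sys.argv[1],*map(float,sys.argv[2:5])
im=grab('wrist',name);P=pc(im)
r=fitc(P,.035,.055,(x,y),.04,.0288);print(r)
print(circ_edge(im,r[0],.045,.0305,range(0,360,5),.004,-1))
T=pc(grab('top','t'+name))
print('stack top',fitc(T,zr-.006,zr+.008,(.536,-.042),.04,.0288))
go((r[0][0]+.0025,r[0][1]-.0006,.0085),(0,1))
E
python3 pick.py w5 .54 -.407 .138
```

```text
(array([ 0.53621205, -0.40823144]), 1485, np.float64(0.0011162680827344737), np.float64(0.043011822314566746))
(array([ 0.5363, -0.4083]), np.float64(0.03), 72, np.float64(0.0001))
stack top (array([ 0.53659372, -0.04159094]), 98, np.float64(0.0011532366260496652), np.float64(0.13663465636324876))
t 14.53 pos [ 0.5413 -0.4044  0.1421] x [ 0.002  0.001 -1.   ] z [-0.003  1.     0.   ] grip 0.0853 F [0.6 0.9 0.6]
shift mm [133.6   2.9  -4.5]
turn deg [0.18 0.03 0.13]
```

View pics/w5.png

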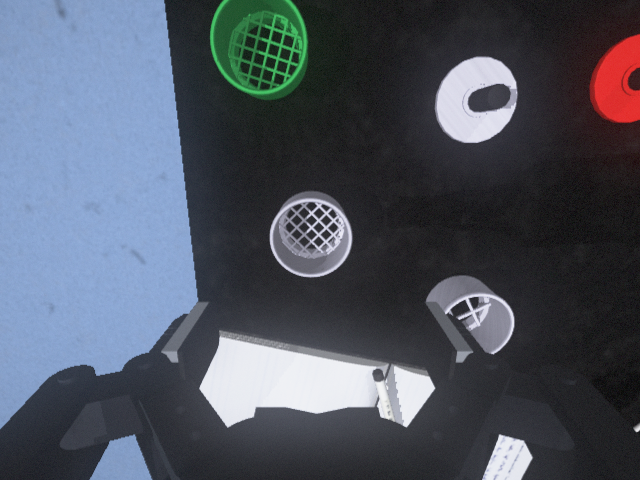

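View pics/tw5.png

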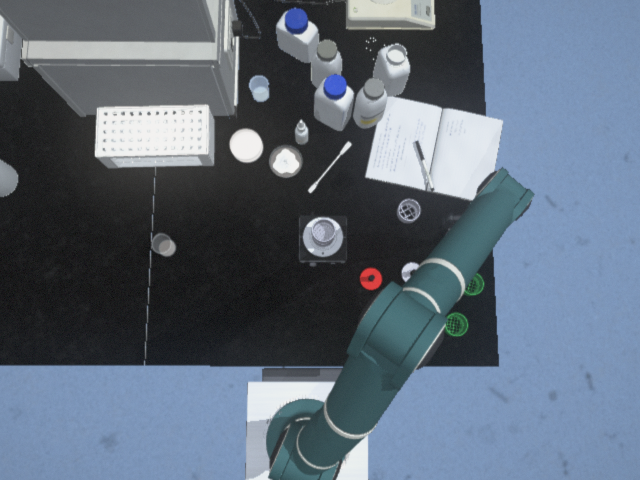

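>>> {"method": "play_rows", "body": {
  "rows": [
    [[0.05, 0.003, -0.0045], [0.18, 0.03, 0.13]],
    [[0.095, 0.003, -0.0045], [0.18, 0.03, 0.13]],
    [[0.12, 0.003, -0.0045], [0.18, 0.03, 0.13]],
    [[0.133, 0.003, -0.0045], [0.18, 0.03, 0.13]],
    [[0.133, 0.003, -0.0045], [0.18, 0.03, 0.13]]
  ]
}}

```text
t: 15.15
ee_pos: [0.5391, -0.4081, 0.0093]
tcp_rot: [-0.5, 0.5, 0.5, 0.5]
wrist_force: [-0.2, 0.0, 0.3]
grip_width: 0.085
```

>>> {"method": "play_rows", "body": {
  "rows": [
    [[0, 0, 0], [0, 0, 0]],
    [[0, 0, 0], [0, 0, 0]],
    [[0, 0, 0], [0, 0, 0]],
    [[0, 0, 0], [0, 0, 0]],
    [[0, 0, 0], [0, 0, 0]],
    [[0, 0, 0], [0, 0, 0]],
    [[0, 0, 0], [0, 0, 0]]
  ],
  "jaw": 0.05
}}

```text
t: 16.02
ee_pos: [0.5405, -0.4086, 0.0114]
tcp_rot: [0.501, -0.499, -0.499, -0.5]
wrist_force: [-0.4, 1.3, 7.5]
grip_width: 0.06
```

```bash
python3 - <<'E'
from h import *
go((.537,-.0405,.23),(0,1))
E
```

```text
t 16.02 pos [ 0.5405 -0.4086  0.0114] x [ 0.003 -0.001 -1.   ] z [-0.001  1.    -0.001] grip 0.06 F [-0.4  1.3  7.5]
shift mm [-219.     2.3  367.9]
turn deg [ 0.08 -0.06  0.17]
```

>>> {"method": "play_rows", "body": {
  "rows": [
    [[-0.03, 0, 0], [0, 0, 0]],
    [[-0.09, 0, 0.01], [0, 0, 0]],
    [[-0.15, 0, 0.03], [0, 0, 0]],
    [[-0.2, 0, 0.07], [0, 0, 0]],
    [[-0.22, 0, 0.13], [0, 0, 0]],
    [[-0.22, 0.002, 0.19], [0, 0, 0]],
    [[-0.22, 0.002, 0.25], [0, 0, 0]],
    [[-0.22, 0.002, 0.31], [0, 0, 0]],
    [[-0.22, 0.002, 0.35], [0, 0, 0]],
    [[-0.22, 0.002, 0.368], [0.08, -0.06, 0.17]],
    [[-0.22, 0.002, 0.368], [0.08, -0.06, 0.17]],
    [[-0.22, 0.002, 0.368], [0.08, -0.06, 0.17]],
    [[-0.22, 0.002, 0.368], [0.08, -0.06, 0.17]]
  ]
}}

```text
t: 17.65
ee_pos: [0.5373, -0.0425, 0.2309]
tcp_rot: [-0.499, 0.501, 0.499, 0.501]
wrist_force: [0.3, -0.5, -2.1]
grip_width: 0.0598
```

```bash
python3 look.py w6 .138 .142
```

```text
held (array([ 0.5322, -0.0419]), np.float64(0.0295), 71, np.float64(0.0002)) (array([ 0.5325, -0.0418]), np.float64(0.0274), 72, np.float64(0.00012))
below (array([ 0.5328, -0.0399]), np.float64(0.0291), 56, np.float64(0.00017)) (array([ 0.53414455, -0.04004239]), 850, np.float64(0.0010562376770347742), np.float64(0.13628580729108047))
t 17.7 pos [ 0.5373 -0.0421  0.2309] x [-0. -0. -1.] z [ 0.003  1.    -0.   ] grip 0.0596 F [ 0.8 -0.6 -1.2]
shift mm [88.9  2.3  2. ]
turn deg [-0.16 -0.03 -0.01]
```

View pics/w6.png

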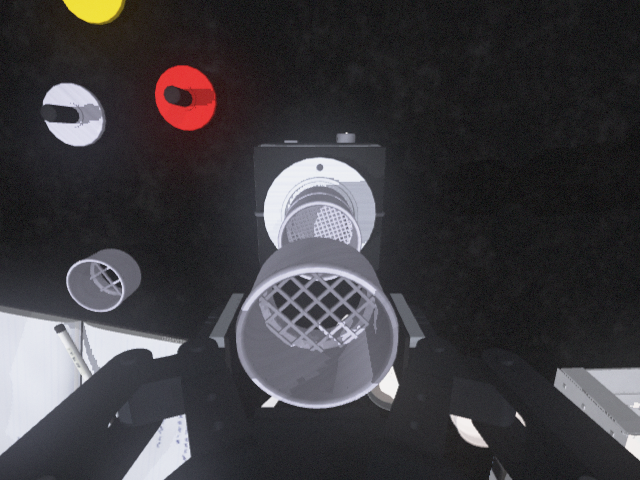

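>>> {"method": "play_rows", "body": {
  "rows": [
    [[0.03, -0.0003, 0.0019], [-0.16, -0.03, 0]],
    [[0.06, -0.0003, 0.0019], [-0.16, -0.03, 0]],
    [[0.074, -0.0003, 0.0019], [-0.16, -0.03, 0]],
    [[0.079, -0.0003, 0.0019], [-0.16, -0.03, 0]],
    [[0.082, -0.0003, 0.0019], [-0.16, -0.03, 0]],
    [[0.085, -0.0003, 0.0019], [-0.16, -0.03, 0]],
    [[0.088, -0.0003, 0.0019], [-0.16, -0.03, 0]],
    [[0.089, -0.0003, 0.0019], [-0.16, -0.03, 0]]
  ]
}}

```text
t: 18.7
ee_pos: [0.5378, -0.0402, 0.1423]
tcp_rot: [0.5, -0.5, -0.5, -0.5]
wrist_force: [-2.4, 0.1, 6.4]
grip_width: 0.0598
```

>>> {"method": "play_rows", "body": {
  "rows": [
    [[0, 0, 0], [0, 0, 0]],
    [[0, 0, 0], [0, 0, 0]],
    [[0, 0, 0], [0, 0, 0]],
    [[0, 0, 0], [0, 0, 0]],
    [[-0.02, 0, 0], [0, 0, 0]],
    [[-0.06, 0, 0], [0, 0, 0]],
    [[-0.09, 0, -0.02], [0, 0, 0]],
    [[-0.09, -0.02, -0.07], [0, 0, 0]],
    [[-0.08, -0.04, -0.13], [0, 0, 0]],
    [[-0.05, -0.07, -0.19], [0, 0, 0]],
    [[-0.02, -0.075, -0.22], [0, 0, 0]],
    [[0, -0.075, -0.236], [0, 0, 0]],
    [[0, -0.075, -0.236], [0, 0, 0]],
    [[0, -0.075, -0.236], [0, 0, 0]]
  ],
  "jaw": 0.085
}}

```text
t: 20.45
ee_pos: [0.6137, -0.2742, 0.1435]
tcp_rot: [0.501, -0.499, -0.5, -0.5]
wrist_force: [0.4, -0.9, -1.2]
grip_width: 0.0853
```

```bash
python3 pick.py w7 .611 -.2765 .176
```

```text
(array([ 0.61002131, -0.27624955]), 1448, np.float64(0.0010998909909858043), np.float64(0.04311029013490031))
(array([ 0.6101, -0.2763]), np.float64(0.0301), 72, np.float64(0.00012))
stack top (array([ 0.53640904, -0.04140258]), 107, np.float64(0.0012039346414785001), np.float64(0.1754253885556403))
t 20.55 pos [ 0.6141 -0.2743  0.1441] x [ 0.003  0.    -1.   ] z [-0.003  1.     0.   ] grip 0.0851 F [1.  0.4 0.3]
shift mm [135.6   2.   -2.6]
turn deg [0.16 0.02 0.17]
```

View pics/w7.png

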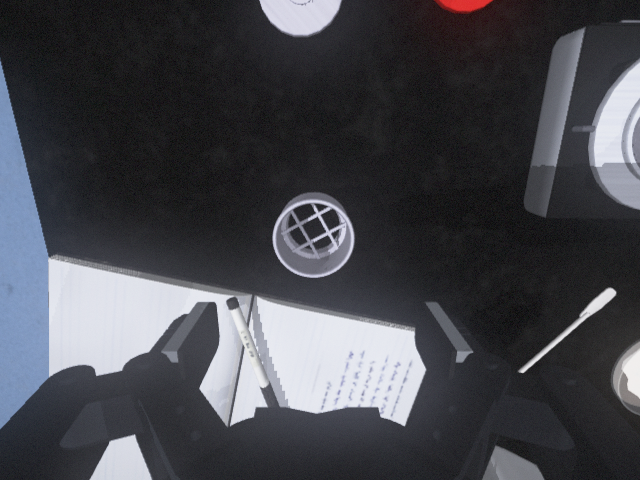

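```bash
python3 - <<'E'
from h import *
im=grab('wrist');P=pc(im)
b=(P[...,2]>.004)&(P[...,2]<.03)
for y in np.arange(-.36,-.19,.01):
    m=b&(abs(P[...,1]-y)<.004)&(P[...,0]>.615)&(P[...,0]<.75)&(np.hypot(P[...,0]-.612,P[...,1]+.276)>.034)
    q=P[m]; print(round(y,3),len(q),np.round(np.percentile(q[:,0],1),3) if len(q) else '',np.round(np.median(q[:,2]),3) if len(q) else '')
E
```

```text
-0.36 703 0.669 0.011
-0.35 461 0.671 0.009
-0.34 499 0.672 0.021
-0.33 595 0.681 0.009
-0.32 623 0.679 0.009
-0.31 583 0.681 0.01
-0.3 560 0.683 0.011
-0.29 553 0.685 0.011
-0.28 501 0.687 0.011
-0.27 474 0.69 0.011
-0.26 488 0.692 0.011
-0.25 462 0.694 0.01
-0.24 445 0.696 0.01
-0.23 429 0.698 0.01
-0.22 410 0.701 0.01
-0.21 390 0.703 0.01
-0.2 358 0.705 0.01
```

>>> {"method": "play_rows", "body": {
  "rows": [
    [[0.05, 0.002, -0.0026], [0.16, 0.02, 0.17]],
    [[0.095, 0.002, -0.0026], [0.16, 0.02, 0.17]],
    [[0.122, 0.002, -0.0026], [0.16, 0.02, 0.17]],
    [[0.135, 0.002, -0.0026], [0.16, 0.02, 0.17]],
    [[0.135, 0.002, -0.0026], [0.16, 0.02, 0.17]]
  ]
}}

```text
t: 21.22
ee_pos: [0.6126, -0.2766, 0.0093]
tcp_rot: [-0.5, 0.5, 0.5, 0.5]
wrist_force: [0.6, -0.0, -0.1]
grip_width: 0.0846
```

>>> {"method": "play_rows", "body": {
  "rows": [
    [[0, 0, 0], [0, 0, 0]],
    [[0, 0, 0], [0, 0, 0]],
    [[0, 0, 0], [0, 0, 0]],
    [[0, 0, 0], [0, 0, 0]],
    [[0, 0, 0], [0, 0, 0]],
    [[0, 0, 0], [0, 0, 0]],
    [[0, 0, 0], [0, 0, 0]]
  ],
  "jaw": 0.05
}}

```text
t: 22.1
ee_pos: [0.614, -0.2769, 0.0114]
tcp_rot: [0.501, -0.499, -0.499, -0.5]
wrist_force: [-0.3, 0.7, 5.8]
grip_width: 0.0592
```

```bash
python3 - <<'E'
from h import *
go((.537,-.0405,.268),(0,1))
E
```

```text
t 22.1 pos [ 0.614  -0.2769  0.0114] x [ 0.003 -0.001 -1.   ] z [-0.001  1.    -0.001] grip 0.0592 F [-0.3  0.7  5.8]
shift mm [-257.1   76.1  236.3]
turn deg [ 0.03 -0.04  0.18]
```

>>> {"method": "play_rows", "body": {
  "rows": [
    [[-0.03, 0, 0], [0, 0, 0]],
    [[-0.09, 0, 0], [0, 0, 0]],
    [[-0.15, 0, 0.01], [0, 0, 0]],
    [[-0.205, 0.01, 0.03], [0, 0, 0]],
    [[-0.245, 0.03, 0.06], [0, 0, 0]],
    [[-0.257, 0.05, 0.11], [0, 0, 0]],
    [[-0.257, 0.07, 0.16], [0, 0, 0]],
    [[-0.257, 0.076, 0.21], [0, 0, 0]],
    [[-0.257, 0.076, 0.23], [0, 0, 0]],
    [[-0.257, 0.076, 0.236], [0.03, -0.04, 0.18]],
    [[-0.257, 0.076, 0.236], [0.03, -0.04, 0.18]],
    [[-0.257, 0.076, 0.236], [0.03, -0.04, 0.18]]
  ]
}}

```text
t: 23.6
ee_pos: [0.5371, -0.0424, 0.2679]
tcp_rot: [-0.5, 0.501, 0.499, 0.5]
wrist_force: [0.1, 0.4, -1.3]
grip_width: 0.0592
```

```bash
sed -i 's/\.0345/.0338/' look.py; python3 look.py w8 .176 .1804
```

```text
held (array([ 0.5328, -0.0418]), np.float64(0.0297), 72, np.float64(0.00023)) (array([ 0.533 , -0.0418]), np.float64(0.0276), 72, np.float64(5e-05))
below (array([ 0.5341, -0.0397]), np.float64(0.0302), 57, np.float64(0.00021)) (array([ 0.53411334, -0.03976048]), 810, np.float64(0.00104880518857147), np.float64(0.1742829532118036))
t 23.65 pos [ 0.5371 -0.0423  0.2679] x [-0.    -0.001 -1.   ] z [ 0.002  1.    -0.001] grip 0.0598 F [ 0.1  0.1 -1.3]
shift mm [87.5  2.1  2.1]
turn deg [-0.13 -0.03 -0.01]
```

View pics/w8.png

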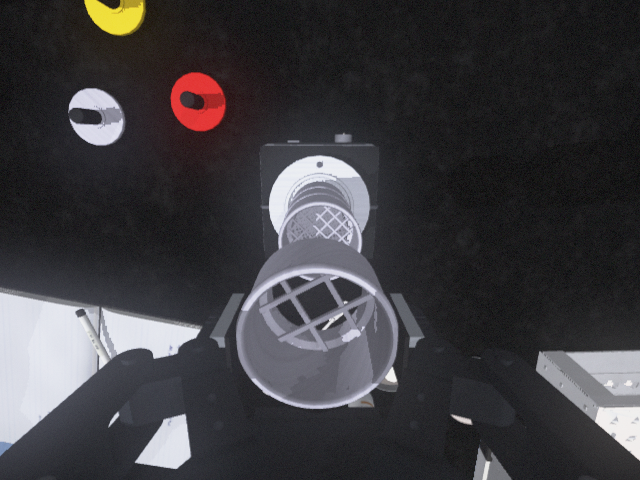

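>>> {"method": "play_rows", "body": {
  "rows": [
    [[0.03, -0.0006, 0.002], [-0.13, -0.03, 0]],
    [[0.06, -0.0006, 0.002], [-0.13, -0.03, 0]],
    [[0.073, -0.0006, 0.002], [-0.13, -0.03, 0]],
    [[0.078, -0.0006, 0.002], [-0.13, -0.03, 0]],
    [[0.081, -0.0006, 0.002], [-0.13, -0.03, 0]],
    [[0.084, -0.0006, 0.002], [-0.13, -0.03, 0]],
    [[0.087, -0.0006, 0.002], [-0.13, -0.03, 0]],
    [[0.088, -0.0006, 0.002], [-0.13, -0.03, 0]]
  ]
}}

```text
t: 24.65
ee_pos: [0.538, -0.0403, 0.1803]
tcp_rot: [0.5, -0.5, -0.5, -0.5]
wrist_force: [-1.3, 0.4, 3.7]
grip_width: 0.0595
```

>>> {"method": "play_rows", "body": {
  "rows": [
    [[0, 0, 0], [0, 0, 0]],
    [[0, 0, 0], [0, 0, 0]],
    [[0, 0, 0], [0, 0, 0]],
    [[0, 0, 0], [0, 0, 0]],
    [[-0.02, 0, 0], [0, 0, 0]],
    [[-0.06, 0, 0], [0, 0, 0]],
    [[-0.08, 0.01, -0.01], [0, 0, 0]],
    [[-0.07, 0.03, -0.06], [0, 0, 0]],
    [[-0.05, 0.06, -0.12], [0, 0, 0]],
    [[-0.01, 0.09, -0.18], [0, 0, 0]],
    [[0.02, 0.095, -0.23], [0, 0, 0]],
    [[0.04, 0.095, -0.246], [0, 0, 0]],
    [[0.04, 0.095, -0.246], [0, 0, 0]],
    [[0.04, 0.095, -0.246], [0, 0, 0]]
  ],
  "jaw": 0.085
}}

```text
t: 26.4
ee_pos: [0.4434, -0.2857, 0.1405]
tcp_rot: [0.5, -0.5, -0.5, -0.5]
wrist_force: [0.3, 0.2, -0.3]
grip_width: 0.0856
```

```bash
python3 - <<'E'
from h import *
im=grab('wrist','w9');P=pc(im)
print('disc',circ_edge(im,(.440,-.285),.013,.030,range(0,360,5),.006,-1))
print('knob',circ_edge(im,(.440,-.285),.045,.008,range(0,360,5),.004,1))
m=(np.hypot(P[...,0]-.44,P[...,1]+.285)<.04)
q=P[m&(P[...,2]>.04)&(P[...,2]<.06)];print('knob d',len(q),np.median(q,0),(q.max(0)+q.min(0))/2)
q=P[m&(P[...,2]>.007)&(P[...,2]<.018)];print('disc d',len(q),q.mean(0),(np.percentile(q,99,axis=0)+np.percentile(q,1,axis=0))/2,np.ptp(q,axis=0))
T=pc(grab('top','tw9'))
print('stack top',fitc(T,.208,.222,(.536,-.042),.04,.0288))
go((.443,-.286,.017),(0,1))
E
```

```text
disc (array([ 0.4388, -0.2853]), np.float64(0.0296), 72, np.float64(0.00017))
knob (array([ 0.4355, -0.2853]), np.float64(0.0092), 72, np.float64(0.00108))
knob d 351 [ 0.43874698 -0.28554187  0.04346546] [ 0.43930814 -0.28554138  0.04295302]
disc d 3489 [ 0.43747208 -0.28540709  0.01176707] [ 0.43906314 -0.28544769  0.01204032] [0.0596504  0.05887718 0.01067665]
stack top (array([ 0.53704803, -0.04131746]), 101, np.float64(0.0010856462864754517), np.float64(0.21336984941013484))
t 26.5 pos [ 0.4441 -0.2853  0.1411] x [ 0.002 -0.    -1.   ] z [-0.002  1.    -0.   ] grip 0.0847 F [ 0.1 -0.7  0.4]
shift mm [124.1   1.4  -0.7]
turn deg [ 0.13 -0.    0.12]
```

View pics/w9.png

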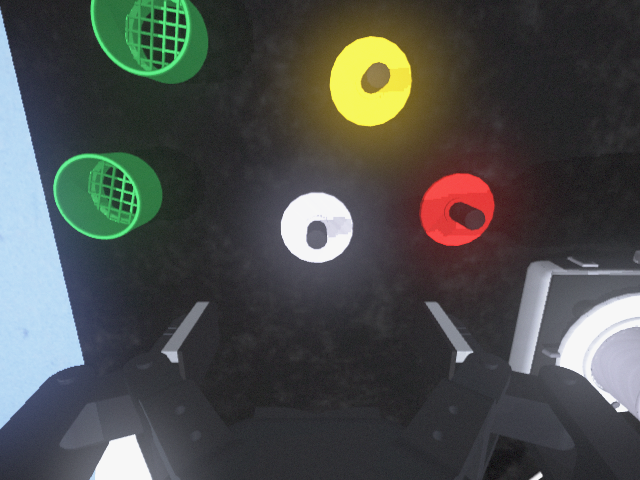

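```bash
python3 - <<'E'
from h import *
im=grab('wrist');P=pc(im);p,M,s=tool()
for n,sl in dict(l=np.s_[300:360,160:215],r=np.s_[300:360,425:475]).items():
    q=P[sl].reshape(-1,3)-p; q=q[(q[:,2]>-.03)&(q[:,2]<.1)]
    print(n,len(q),np.percentile(q[:,2],[0,1,5,20,50]).round(4))
E
```

```text
l 2535 [0.0135 0.0153 0.0179 0.0232 0.0328]
r 2212 [0.0142 0.0167 0.0207 0.0269 0.0352]
```

>>> {"method": "play_rows", "body": {
  "rows": [
    [[0.04, 0.0016, -0.0005], [0.13, 0, 0.12]],
    [[0.085, 0.0016, -0.0005], [0.13, 0, 0.12]],
    [[0.11, 0.0016, -0.0005], [0.13, 0, 0.12]],
    [[0.1235, 0.0016, -0.0005], [0.13, 0, 0.12]],
    [[0.1235, 0.0016, -0.0005], [0.13, 0, 0.12]]
  ],
  "jaw": 0.05
}}

```text
t: 27.18
ee_pos: [0.4431, -0.2853, 0.0177]
tcp_rot: [-0.5, 0.5, 0.5, 0.5]
wrist_force: [-0.5, 0.0, 1.0]
grip_width: 0.05
```

>>> {"method": "play_rows", "body": {
  "rows": [
    [[0, 0, 0], [0, 0, 0]],
    [[0, 0, 0], [0, 0, 0]],
    [[0, 0, 0], [0, 0, 0]],
    [[0, 0, 0], [0, 0, 0]],
    [[0, 0, 0], [0, 0, 0]],
    [[0, 0, 0], [0, 0, 0]],
    [[0, 0, 0], [0, 0, 0]]
  ],
  "jaw": 0.005
}}

```text
t: 28.05
ee_pos: [0.4439, -0.2857, 0.0189]
tcp_rot: [0.501, -0.499, -0.5, -0.5]
wrist_force: [0.2, 1.0, 7.5]
grip_width: 0.0146
```

```bash
python3 - <<'E'
from h import *
go((.5375,-.0405,.306),(0,1))
E
```

```text
t 28.05 pos [ 0.4439 -0.2857  0.0189] x [ 0.002 -0.    -1.   ] z [-0.001  1.    -0.   ] grip 0.0146 F [0.2 1.  7.5]
shift mm [-287.   -94.4  244.9]
turn deg [ 0.06 -0.03  0.11]
```

>>> {"method": "play_rows", "body": {
  "rows": [
    [[-0.03, 0, 0], [0, 0, 0]],
    [[-0.08, 0, 0], [0, 0, 0]],
    [[-0.14, 0, 0.01], [0, 0, 0]],
    [[-0.2, -0.01, 0.02], [0, 0, 0]],
    [[-0.25, -0.03, 0.05], [0, 0, 0]],
    [[-0.28, -0.05, 0.09], [0, 0, 0]],
    [[-0.287, -0.07, 0.14], [0, 0, 0]],
    [[-0.287, -0.09, 0.19], [0, 0, 0]],
    [[-0.287, -0.094, 0.23], [0, 0, 0]],
    [[-0.287, -0.094, 0.245], [0.06, -0.03, 0.11]],
    [[-0.287, -0.094, 0.245], [0.06, -0.03, 0.11]],
    [[-0.287, -0.094, 0.245], [0.06, -0.03, 0.11]],
    [[-0.287, -0.094, 0.245], [0.06, -0.03, 0.11]]
  ]
}}

```text
t: 29.68
ee_pos: [0.5369, -0.0423, 0.306]
tcp_rot: [-0.499, 0.501, 0.499, 0.501]
wrist_force: [-0.6, -0.2, -0.7]
grip_width: 0.0144
```

```bash
python3 - <<'E'
from h import *
im=grab('wrist','w10');P=pc(im);p,M,s=tool()
print('disc',circ_edge(im,(p[0]-.0035,p[1]+.0004),p[2]-.006,.030,range(95,266,3),.006,-1))
q=P[(np.hypot(P[...,0]-p[0]+.004,P[...,1]-p[1])<.034)&(abs(P[...,2]-p[2]+.006)<.006)]
print('disc d',len(q),(np.percentile(q,99,axis=0)+np.percentile(q,1,axis=0))/2,np.ptp(q,axis=0))
print('below',circ_edge(im,(.534,-.0398),.214,.0305,range(95,266,3),.005,-1),fitc(P,.208,.222,(.534,-.04),.036,.0288))
go((.538,-.0403,.226),(0,1))
E
```

```text
disc (array([ 0.5317, -0.0418]), np.float64(0.0293), 57, np.float64(0.00011))
disc d 6479 [ 0.53142798 -0.04181075  0.29983775] [0.05995299 0.05899923 0.01171176]
below (array([ 0.5346, -0.0399]), np.float64(0.0303), 57, np.float64(0.00014)) (array([ 0.53457801, -0.03986314]), 658, np.float64(0.0010502121288360744), np.float64(0.21231167427015674))
t 29.73 pos [ 0.537  -0.0419  0.306 ] x [ 0. -0. -1.] z [ 0.002  1.    -0.   ] grip 0.0146 F [-0.7  0.2 -1.2]
shift mm [80.  -1.   1.7]
turn deg [-0.14 -0.02  0.01]
```

View pics/w10.png

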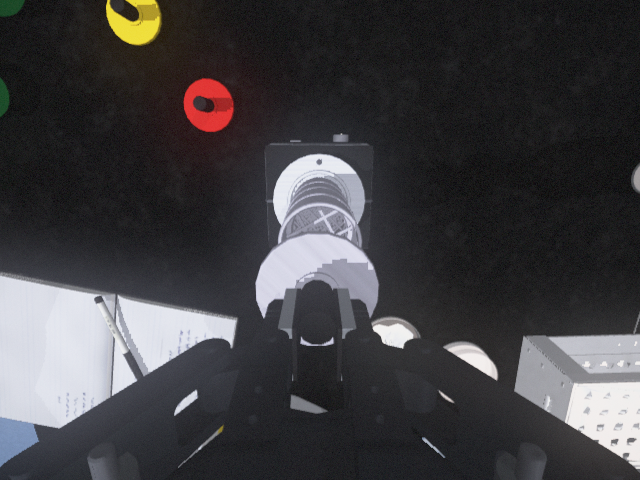

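>>> {"method": "play_rows", "body": {
  "rows": [
    [[0.03, -0.0025, 0.0019], [-0.14, -0.02, 0]],
    [[0.055, -0.0025, 0.0019], [-0.14, -0.02, 0]],
    [[0.066, -0.0025, 0.0019], [-0.14, -0.02, 0]],
    [[0.071, -0.0025, 0.0019], [-0.14, -0.02, 0]],
    [[0.074, -0.0025, 0.0019], [-0.14, -0.02, 0]],
    [[0.077, -0.0025, 0.0019], [-0.14, -0.02, 0]],
    [[0.08, -0.0025, 0.0019], [-0.14, -0.02, 0]],
    [[0.081, -0.0025, 0.0019], [-0.14, -0.02, 0]]
  ]
}}

```text
t: 30.72
ee_pos: [0.54, -0.0401, 0.2259]
tcp_rot: [-0.5, 0.5, 0.5, 0.5]
wrist_force: [-0.4, -0.7, 7.8]
grip_width: 0.0144
```

>>> {"method": "play_rows", "body": {
  "rows": [
    [[0, 0, 0], [0, 0, 0]],
    [[0, 0, 0], [0, 0, 0]],
    [[0, 0, 0], [0, 0, 0]],
    [[0, 0, 0], [0, 0, 0]],
    [[-0.02, 0, 0], [0, 0, 0]],
    [[-0.06, 0, 0], [0, 0, 0]],
    [[-0.1, 0, 0], [0, 0, 0]],
    [[-0.12, 0, 0.03], [0, 0, 0]],
    [[-0.12, 0, 0.08], [0, 0, 0]],
    [[-0.12, 0, 0.13], [0, 0, 0]],
    [[-0.12, 0.02, 0.18], [0, 0, 0]],
    [[-0.12, 0.03, 0.22], [0, 0, 0]],
    [[-0.12, 0.03, 0.25], [0, 0, 0]],
    [[-0.12, 0.03, 0.25], [0, 0, 0]]
  ],
  "jaw": 0.05
}}

```text
t: 32.48
ee_pos: [0.509, 0.2127, 0.3455]
tcp_rot: [-0.501, 0.498, 0.501, 0.499]
wrist_force: [-0.3, 0.0, 0.1]
grip_width: 0.0502
```

```bash
python3 - <<'E'
from h import *
im=grab('scene','s11');it=grab('top','t11');T=pc(it);S=pc(im)
for nm,Q in(('top',T),('scene',S)):
    m=np.hypot(Q[...,0]-.536,Q[...,1]+.041)<.045
    q=Q[m&(Q[...,2]>.21)&(Q[...,2]<.232)];print(nm,'disc',len(q),(q.max(0)+q.min(0))/2,np.median(q,0))
    q=Q[m&(Q[...,2]>.244)];print('knob',len(q),np.median(q,0))
    # tilt: plane fit of the disc top
    q=Q[m&(Q[...,2]>.215)&(Q[...,2]<.226)];A=np.c_[q[:,:2]-q[:,:2].mean(0),np.ones(len(q))];print('slope deg',np.degrees(np.linalg.lstsq(A,q[:,2],rcond=None)[0][:2]))
for t in('beaker','weighing_dish'):
    for d in spotter.place_of(t,'top')[:1]:print(t,w(it,d['location']))
c=im['color'][:,:,::-1];cv2.imwrite('pics/s11z.png',cv2.resize(c[160:300,260:400],(600,600),interpolation=cv2.INTER_CUBIC))
print(state()['grip_width'],state()['t'])
E
```

```text
top disc 444 [ 0.53759188 -0.04220556  0.22120399] [ 0.5344545  -0.03973922  0.21945602]
knob 38 [ 0.53692249 -0.04140121  0.25065288]
slope deg [ 0.45936393 -1.14344071]
scene disc 283 [ 0.53551562 -0.04061873  0.22083902] [ 0.52838645 -0.04559747  0.21988602]
knob 31 [ 0.53427813 -0.04199534  0.25129234]
slope deg [0.88684231 1.39864117]
beaker [ 0.5096935   0.38648927 -0.00468555]
weighing_dish [ 0.76171704  0.0634608  -0.00246099]
0.04993298709157262 32.675
```

View pics/s11z.png

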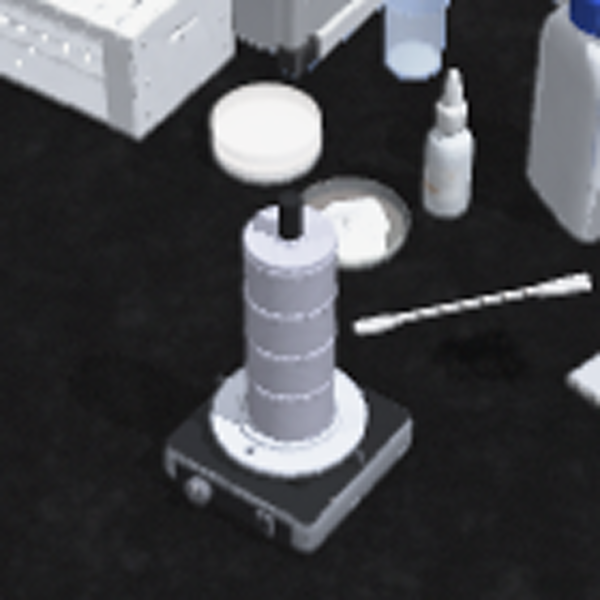

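View pics/t11.png

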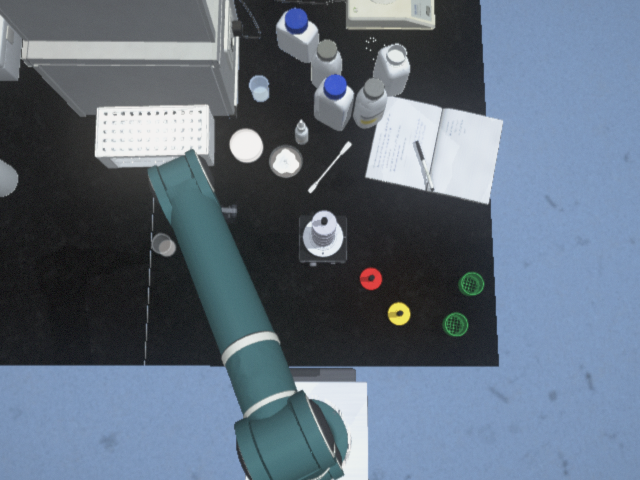

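```bash
python3 -c "
from plant import hand_in
print(hand_in())"
```

```text
the job is handed in; nothing more can be done
None
```

I built the stack on the shaker plate in the order pan, fine, medium, coarse, lid, then let go, moved the arm clear and handed in at about 33 s of the 112 s allowed. No verdict is reported, so success is judged only from my own checks.

- **Height:** rims after each placing were about 0.098, 0.137, 0.175 and 0.213 m, so each part added close to 38 mm. The lid disc's top is at 0.2197 m (0.220 expected) and the knob's top at about 0.251 m (0.252 expected).
- **Centring:** top-camera fits of the pan rim, the fine, medium and coarse sieve rims and the knob agree within about 1 mm. The scene image shows a straight stack with even joints.
- **Beaker and dish:** both read within about 4 mm of their first positions, which is the network's error.
- **Look-alikes:** the green sieves and the red and yellow lids are where they were.

**Disagreements:**
- The wrist and top cameras differed by 2–3 mm, so I aligned each part against the one below in the wrist view.
- The plane fits on the lid from the top and scene cameras gave slopes of about 0.5–1.4°. The two cameras even gave opposite signs for one slope, so I took this as depth noise rather than real tilt.

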